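# Put the washed scoop away in the push-to-open drawer

## Task

First clear the orange beaker out of the drawer's way: stand it upright on the grey draining tray. Then push the handleless drawer front in so that it springs ajar, pull it open, lay the blue-handled scoop from the draining tray flat in the blue tray inside the drawer, and push the drawer in until it latches shut again. Do not knock or shift the other things.

Things in the scene. Friction and masses are not known exactly. Their poses are not given: they have to be found in the camera images.
- drawer (a joint): How far the drawer is out (m): 0 latched shut, 0.18 fully open. Push-push latch: press from 0 to the hard stop at -0.006 (8 N; the full stroke) and let go: a spring drives it out to about 0.057 in 1 s. It then slides with 1 to 4 N and stays put. To shut, press past 0 to the same stop (4 to 9 N over the last 55 mm) and let go: it holds at 0 to 0.002. A push that stops short springs back
- drawer_front (a point): On the drawer: middle of the top edge of its front panel, on the outer face, 98 mm above the bench; x points into the unit, z up. Plain white panel, no handle: 270 mm wide (y), 16 mm thick (x 0 to 0.016), from 12 to 98 mm above the bench. Pulling cannot open it while latched; once ajar its top edge can be hooked from behind. Press it slowly, and a moment (0.2 s) at the stop
- drawer_bays (a point): On the drawer: middle of its inner floor, 18 mm above the bench, 123.5 mm behind the front's outer face; axes as drawer_front. Two bays side by side, each 111 mm wide (y centres +0.058 and -0.058) and 215 mm long (x), side walls 52 mm and middle wall 37 mm above this floor
- cabinet: Low steel bench-top drawer unit, fixed, 270 mm wide (y), 100 mm high; origin on the bench under the middle of the shut drawer front's outer face; x points into the unit, the drawer comes out along -x. Its flat-topped carcass runs from x 0.030 to 0.330: 14 mm gap behind the front panel when shut, about 71 mm when sprung ajar
- insert: Loose open blue plastic tray in one drawer bay (which one varies), 195 mm (x) by 100 mm (y), 16 mm high, 3 mm walls and floor; origin at the middle of its underside, x along the drawer; it rides with the drawer and is seen once that is open. The scoop belongs in it
- scoop: Aluminium scoop with blue handle, 150 mm long, about 0.12 kg, lying on the draining tray; origin on its underside at mid length, x along it: open trough x -0.005 to +0.075, 60 mm wide, 36 mm high; straight flat-sided handle x -0.075 to -0.005, 18 mm wide (y), heights 14 to 34 mm
- scoop_grip (a point): Point in the middle of the scoop's handle 30 mm behind its origin (towards the handle end) and 24 mm above its underside; the balance point lies about 5 mm ahead of the origin; axes as the scoop's
- beaker: Open orange plastic beaker standing on the bench close in front of the drawer, 100 mm high, 54 mm across at its foot and 60 mm at the rim, 0.1 kg; origin at the middle of its underside
- drainer: Grey draining tray, fixed, 380 mm (x) by 280 mm (y), floor 8 mm and rim 14 mm above the bench, rim 5 mm wide; it reaches from x = -0.22 (end near the robot) to +0.16 and y = -0.14 to +0.14 from its origin. The 100 mm at its near end are clear. It stands left or right of the drawer unit
- brush: Bystander: brush 170 mm long lying in the other drawer bay; leave it there
- bowl_teal: Bystander: teal bowl upside down on the draining tray beside the scoop, 120 mm across, 58 mm high; origin at the middle of its underside
- mug: Bystander: white mug on the far end of the draining tray, 74 mm across, 82 mm high, origin at the middle of its underside
- bowl_white: Bystander: white bowl upside down on the drawer unit's top, 110 mm across, 58 mm high
- detergent: Bystander: yellow detergent bottle with blue label and red cap, 68 mm across, 210 mm high, at the left side of the bench
- jar: Bystander: clear jar with red lid, 80 mm across, 110 mm high, at the right side of the bench

How it is judged:
On the way, in this order (a step that is already met when the one before it is completed fails the run):
1. the beaker stands upright and released on the draining tray (x of beaker in the frame of drainer between -0.215 and 0.155 m and y of beaker in the frame of drainer between -0.135 and 0.135 m and z of beaker in the frame of drainer below 0.016 m and angle between beaker's own z axis and vertical below 0.1 rad and contact force between the fingers and beaker below 0.2 N and linear speed of beaker below 0.03 m/s), for 0.2 s.
2. the drawer has sprung ajar (more than 40 mm out) (value of joint drawer above 0.04 m), for 0.2 s.
3. the scoop lies flat and released in the blue tray inside the drawer (x of scoop in the frame of insert between -0.03 and 0.03 m and y of scoop in the frame of insert between -0.025 and 0.025 m and z of scoop in the frame of insert between -0.004 and 0.01 m and angle between scoop's own z axis and vertical below 0.15 rad and contact force between the fingers and scoop below 0.2 N), for 0.2 s.
At the end, for the whole second after the job is handed in: Drawer latched shut (within 4 mm of 0, at rest); scoop flat (0.15 rad) on the floor of the blue tray, its origin within 30 mm lengthwise and 25 mm crosswise of the middle; blue tray and brush still in the drawer; beaker upright (0.1 rad) on the draining tray floor; all released (all of step 1 and all of step 3 and value of joint drawer between -0.004 and 0.004 m and x of insert in the frame of drawer_front between 0.1 and 0.15 m and z of insert in the frame of drawer_front below -0.072 m and x of brush in the frame of drawer_front between 0 and 0.235 m and z of brush in the frame of drawer_front below -0.05 m and velocity of joint drawer below 0.01 m/s and linear speed of scoop below 0.03 m/s); the robot touches nothing.
It fails at once if the beaker is tipped (more than 0.5 rad) (angle between beaker's own z axis and vertical above 0.5 rad).
It fails at once if the drawer unit or its drawer runs into the beaker (contact force between cabinet and beaker above 1 N).
It fails at once if a bowl, the mug, the detergent bottle or the jar is shifted by more than 30 mm (distance of any of bowl_teal, bowl_white, mug, detergent, jar from where it was at the start of the episode above 0.03 m).
It fails at once if a bowl, the mug, the detergent bottle or the jar is knocked over (tilted more than 0.3 rad) (angle between any of bowl_teal, bowl_white, mug, detergent, jar's own z axis and vertical above 0.3 rad).
It also fails if it takes over 72 s, if anything falls off the work surface, if the arm or the gripper's body presses on something with over 40 N, if the wrist force passes 120 N, or if a joint passes its speed limit or range.

## Robot

A 6-joint arm with a two-finger parallel gripper is mounted at the origin on the work surface. World frame = base frame: x ahead of the robot, y to its left, z up, the work surface at z = 0. Lengths are in m, angles in rad, forces in N, time in s.
With the tool pointing down it reaches from about 0.325 to 0.9 m from the base axis. Payload 3.5 kg.
Tool frame: the origin (TCP) lies on the centre line of the jaws, within the pads' length; the fingertips stand 19 mm ahead of it and the grasp point (between the pads) is the TCP; x points along the fingers, y is the direction in which the jaws open and shut, and the axes are right-handed (so a half turn about x gives the same grasp; the last joint's range is limited). The gripper opens to 85 mm and grips with 20 to 120 N. Pads are 22 mm wide; open, the fingers measure 114 mm over their backs; the gripper's body (76 mm by 85 mm) begins 54 mm behind the grasp point. The pads swing forward as they close: fully open they stand 13 mm farther back than shut.
Start: joints at [-1.434, 0.276, -0.026, 1.268, 0, 1.467], TCP at [0.148, -0.607, 0.25] pointing down, gripper open.
Joint ranges: [-3.12, 3.12], [-0.85, 1.88], [-1.08, 1.24], [-1.95, 2.15], [-1.57, 1.53], [-3.14, 3.14]. Speed limits (rad/s): [2.57, 2.57, 3.14, 3.14, 3.14, 3.14].

## Interface

Orientations are given as a rotation vector (axis times angle).
In Python, from cell import manip gives the robot as it stands. The module is installed in compiled form; this text tells all that it offers.
- The arm moves only by the tool servo_tool, never from a script. Its argument "motion" is a list of rows, each an object of numbers: "jaw": the finger opening in m, from 0 to 0.0854; "x", "y", "z": the shift along the world's x, y, z in m; "yaw": the turn about the world's z in degrees. In form: [{"jaw": .., "x": .., "y": .., "z": .., "yaw": ..}, ...]. A call has 1 to 10 rows; each row shifts and turns the commanded pose from where the row before left it; what a row does not reach is not made up. A row lasts 1/8 s, in which the tool goes at most 62.5 mm and 10.7 degrees, less where a joint would pass 70% of its speed; a pose out of reach is approached as far as the arm can. A call is refused whole if a number of a shift passes 0.0625 or a number of a turn 10.7, either way. A call with a gripper value outside its range is refused whole. The fingers move at their own pace and stop on an object; "grip_force" is the grip in N (left out, the last holds). Time passes only in rows, so rows that do not move let the fingers close. It gives the time, the measured TCP pose, the force and the opening at its end, in the units of the state.
- manip.state(): the state, without advancing time (a new reading comes with each control period).
- manip.camera(name): name is "scene" or "top" or "wrist"; returns the picture (384x512x3 uint8, red, green, blue); there is no depth.
- manip.camera_model(name): a dict with "fx", "fy", "cx", "cy" (pixels), "dist" ([k1, k2, p1, p2, k3] as OpenCV has them; the pictures are not rectified), "extrinsics" (4x4, takes a point from world to camera coordinates); the wrist camera has in their place "mount" (4x4, takes a point from camera to tool coordinates, whose origin is the TCP and whose axes are the tool frame's). Camera axes: x right, y down, z forward; pixel columns grow to the right and rows downward; lengths in m; the calibration is good to about 2 mm. A picture is of the moment at which its call begins: read the wrist's pose just before it. camera_model takes no time and is no camera call.
- manip.sign_off(): hands the job in, once; it reports no verdict.
The state is a dict: "time_s": time; "qpos": joint angles; "qd": joint speeds; "joint_efforts": joint torques, N m; "eef_pos": TCP position; "tcp_rot": TCP orientation; "wrist_force": force on the tool from outside, world axes, zero at the start; "torque": the same for the moment, N m; "opening": finger opening in m.
Only numpy, scipy, OpenCV 4.12 (cv2) and the standard library are available. Lean on these libraries where they do the work, as an engineer would, in place of code of your own. Each camera call takes 0.05 s, during which the arm holds its last target. There are 200 camera calls.

## Working session

There is one attempt and no reset: what is moved stays moved. The work goes in short steps, Python scripts to look and compute and a tool call to move; the robot and the scene stay as the last step left them, time stands still between calls to the robot, and variables do not carry over. Pictures are saved under pics/ and viewed, about 8 in all and at most 12, crops included, and the job is handed in when it is done.

Besides the shell and the picture viewer there is one more tool, called after "Call:" by a JSON object that holds its "api" and its "payload". servo_tool: Moves the arm, as the interface text tells. Its arguments: {"type":"object","properties":{"motion":{"type":"array"},"grip_force":{"type":"number"}},"required":["motion"]}

```bash
mkdir -p pics; cat > h.py <<'E'
import numpy as np, cv2
from cell import manip
def cam(name):
    s=manip.state(); im=manip.camera(name); m=manip.camera_model(name)
    if 'extrinsics' in m: E=np.array(m['extrinsics'])
    else:
        T=np.eye(4); T[:3,:3]=cv2.Rodrigues(np.array(s['tcp_rot'],float))[0]; T[:3,3]=s['eef_pos']
        E=np.linalg.inv(T@np.array(m['mount']))
    K=np.array([[m['fx'],0,m['cx']],[0,m['fy'],m['cy']],[0,0,1.]])
    return im,K,np.array(m['dist'],float),E
def save(n,im): cv2.imwrite('pics/'+n+'.png',im[:,:,::-1])
def pix2w(px,z,K,d,E):
    p=cv2.undistortPoints(np.array(px,float).reshape(-1,1,2),K,d).reshape(-1,2)
    r=np.c_[p,np.ones(len(p))]@E[:3,:3]; c=-E[:3,:3].T@E[:3,3]
    return c+r*((np.asarray(z)-c[2])/r[:,2])[:,None]
def proj(P,K,d,E):
    return cv2.projectPoints(np.array(P,float).reshape(-1,1,3),cv2.Rodrigues(E[:3,:3])[0],E[:3,3],K,d)[0].reshape(-1,2)
E
python3 - <<'E'
from h import *
for n in('top','scene'):
    im,K,d,E=cam(n); save(n+'0',im); np.savez(n+'.npz',im=im,K=K,d=d,E=E); print(n,K[0,0],-E[:3,:3].T@E[:3,3],E[2,:3])
t,s=[cv2.imread(f'pics/{n}0.png') for n in('top','scene')]
cv2.imwrite('pics/top0b.png',cv2.resize(t,(800,600),interpolation=cv2.INTER_CUBIC))
print(manip.state())
E
```

```text
top 357.9917566679283 [0.41475655 0.01169834 1.08239435] [ 0.20920132 -0.02132527 -0.97764004]
scene 347.8548391791537 [1.09954048 0.67336134 0.71699238] [-0.46615615 -0.65329764 -0.59657408]
{'time_s': 0.1, 'qpos': array([-1.43436967e+00,  2.77080747e-01, -2.77241461e-02,  1.26804164e+00,
       -6.65431878e-06,  1.46737967e+00]), 'qd': array([ 0.00054935, -0.00148995,  0.00389675,  0.00031113, -0.00097523,
        0.00111541]), 'joint_efforts': array([ 1.07555032e-03, -4.46705282e+01,  2.96130306e+01,  8.39165499e-03,
       -6.01452643e-05, -4.95659449e-06]), 'eef_pos': array([ 0.14835554, -0.60644516,  0.24926595]), 'tcp_rot': array([ 2.09492831,  0.2546064 , -2.09501375]), 'wrist_force': array([ 0.01164876, -0.14826649,  0.28460888]), 'torque': array([ 0.00745231, -0.01530415,  0.03271765]), 'opening': 0.08558662524061042}
```

View pics/top0b.png

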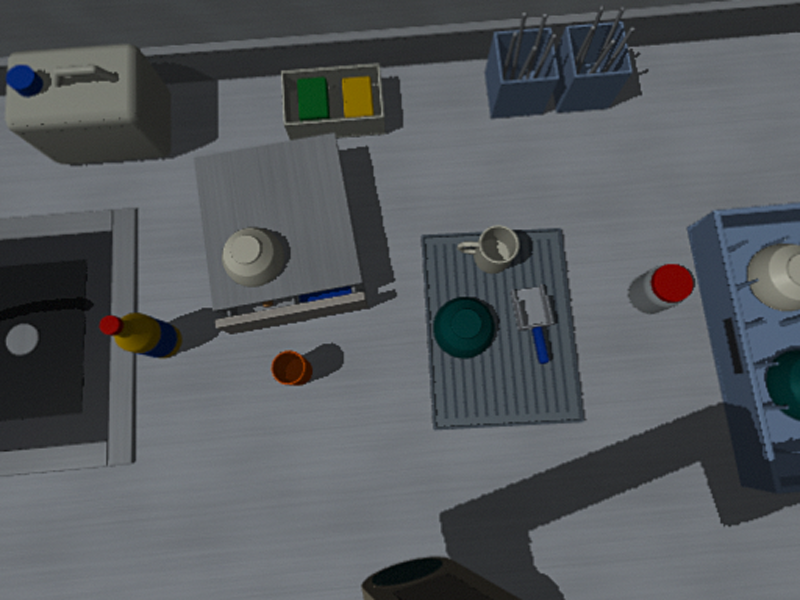

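View pics/scene0.png

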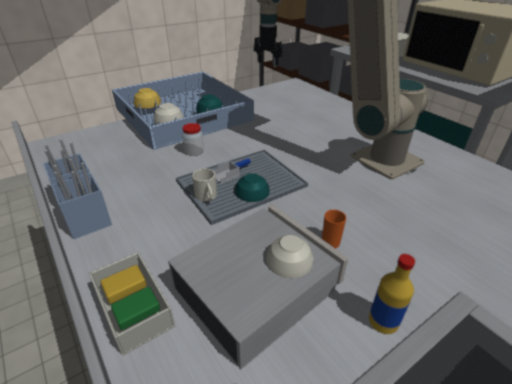

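The top view (800x600, scale 1.5625) shows the drawer front from about (217,325) to (365,297), the beaker rim at (292,366), and the drainer corners at (421,236), (563,229), (584,420) and (435,429). The scoop's handle is at (541,344) and its trough at (533,308). Blue shows in the right-hand bay through the gap.

```bash
python3 - <<'E'
from h import *
z=np.load('top.npz'); im,K,d,E=[z[k] for k in('im','K','d','E')]
S=1.5625
def W(l,h): return pix2w((np.array(l,float)+.5)/S-.5,np.full(len(l),h),K,d,E)[:,:2].round(4).tolist()
print('drainer rim',W([(421,236),(563,229),(584,420),(435,429)],.014))
print('cab top corners',W([(195,158),(337,135),(361,286),(214,310)],.1))
print('front',W([(217,325),(365,297)],.098))
hsv=cv2.cvtColor(im,cv2.COLOR_RGB2HSV)
def blob(lo,hi,h,roi,n):
    m=cv2.inRange(hsv,lo,hi); k=np.zeros_like(m); x0,y0,x1,y1=[int(v/S) for v in roi]; k[y0:y1,x0:x1]=255; m&=k
    c=max(cv2.findContours(m,0,2)[0],key=cv2.contourArea).reshape(-1,2)
    w=pix2w(c,np.full(len(c),h),K,d,E)[:,:2].astype(np.float32); r=cv2.minAreaRect(w); print(n,r,len(c)); return w
blob((3,150,60),(18,255,255),.1,(260,340,320,400),'beaker')
blob((105,120,40),(130,255,255),.034+.008,(520,315,560,370),'handle')
blob((75,80,20),(98,255,255),.03,(425,285,505,365),'bowl')
a=cv2.resize(im[165:255,130:240],None,fx=4.5,fy=4.5,interpolation=cv2.INTER_CUBIC)
b=cv2.resize(im[175:240,320:372],None,fx=5.5,fy=5.5,interpolation=cv2.INTER_CUBIC)
c=np.zeros((410,800,3),np.uint8);c[:a.shape[0],:a.shape[1]]=a;c[:b.shape[0],505:505+b.shape[1]]=b;save('crop1',c)
E
```

```text
drainer rim [[0.7536, -0.0547], [0.7425, -0.3389], [0.3704, -0.3217], [0.3789, -0.0443]]
cab top corners [[0.9171, 0.3603], [0.941, 0.0909], [0.6424, 0.0673], [0.6222, 0.3308]]
front [[0.5951, 0.3267], [0.622, 0.0618]]
beaker ((0.5098559856414795, 0.2037602663040161), (0.05716869607567787, 0.05721208080649376), 86.99562072753906) 32
handle ((0.5142314434051514, -0.2536033093929291), (0.06851109117269516, 0.020359789952635765), 5.281371116638184) 28
bowl ((0.5612781047821045, -0.11265110224485397), (0.11013881862163544, 0.11545529216527939), 67.25213623046875) 83
```

View pics/crop1.png

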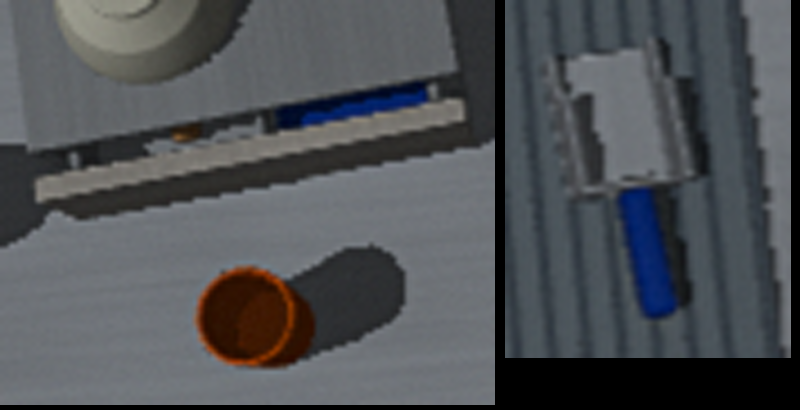

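```bash
python3 - <<'E'
from h import *
R=cv2.Rodrigues(np.array(manip.state()['tcp_rot']))[0];print(R.round(3))
z=np.load('top.npz'); K,d,E=[z[k] for k in('K','d','E')]
P=lambda l,h:pix2w([(130+(x+.5)/4.5-.5,165+(y+.5)/4.5-.5) for x,y in l],np.full(len(l),h),K,d,E)[:,:2].round(4).tolist()
print('front outer',P([(35,202),(466,120)],.098),'inner',P([(35,178),(463,98)],.098))
E
```

```text
[[-0.     0.238 -0.971]
 [ 0.002 -0.971 -0.238]
 [-1.    -0.002 -0.   ]]
front outer [[0.5907, 0.3304], [0.6181, 0.0628]] inner [[0.6057, 0.3301], [0.6323, 0.0636]]
```

Call:
{"api": "servo_tool", "payload": {"motion": [{"jaw": 0.0854,"x": 0.022,"y": 0.05,"yaw": 10.7},{"x": 0.022,"y": 0.05,"yaw": 10.7},{"x": 0.022,"y": 0.05,"yaw": 10.7},{"x": 0.022,"y": 0.05,"yaw": 10.7},{"x": 0.022,"y": 0.05,"yaw": 10.7},{"x": 0.022,"y": 0.05,"yaw": 10.7},{"x": 0.022,"y": 0.05,"yaw": 10.7},{"x": 0.022,"y": 0.05,"yaw": 10.7},{"x": 0.022,"y": 0.05,"yaw": 10.7},{"x": 0.022,"y": 0.05,"yaw": 10.7}], "grip_force": 25}}

```text
invalid input at $.motion[0]: expected keys jaw, x, y, z, yaw
```

Call:
{"api": "servo_tool", "payload": {"motion": [{"x": 0.022,"y": 0.05,"yaw": 10.7},{"x": 0.022,"y": 0.05,"yaw": 10.7},{"x": 0.022,"y": 0.05,"yaw": 10.7},{"x": 0.022,"y": 0.05,"yaw": 10.7},{"x": 0.022,"y": 0.05,"yaw": 10.7},{"x": 0.022,"y": 0.04,"yaw": 10.7},{"x": 0,"y": 0,"z": 0}]}}

```text
invalid input at $.motion[0]: expected keys jaw, x, y, z, yaw
```

```bash
python3 - <<'E'
from h import *
s=manip.state();print(s['time_s'],s['eef_pos'],s['qpos'].round(2),cv2.Rodrigues(s['tcp_rot'])[0][:,1])
im,K,d,E=cam('wrist'); save('w1',im); np.savez('w1.npz',im=im,K=K,d=d,E=E)
print('cam',-E[:3,:3].T@E[:3,3],E[2,:3])
for h in(.1,):
  t=np.linspace(0,6.28,60); p=proj(np.c_[.51+.03*np.cos(t),.204+.03*np.sin(t),0*t+h],K,d,E)
  v=im.copy(); cv2.polylines(v,[p.astype(int).reshape(-1,1,2)],True,(0,255,0)); save('w1o',v)
E
```

```text
0.1 [ 0.14835554 -0.60644516  0.24926595] [-1.43  0.28 -0.03  1.27 -0.    1.47] [ 0.23755014 -0.97137314 -0.00203994]
cam [ 0.22863544 -0.58674386  0.37343639] [-0.3114793  -0.07417952 -0.94735318]
```

View pics/w1o.png

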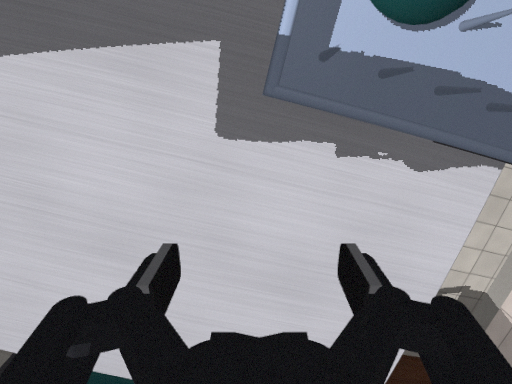

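The calls were refused because every row needs all five keys, and the wrist view shows only bare bench at the start pose. I'll resend the moves in full.

Call:
{"api": "servo_tool", "payload": {"motion": [{"jaw": 0.0854,"x": 0.022,"y": 0.05,"z": 0,"yaw": 10.7},{"jaw": 0.0854,"x": 0.022,"y": 0.05,"z": 0,"yaw": 10.7},{"jaw": 0.0854,"x": 0.022,"y": 0.05,"z": 0,"yaw": 10.7},{"jaw": 0.0854,"x": 0.022,"y": 0.05,"z": 0,"yaw": 10.7},{"jaw": 0.0854,"x": 0.022,"y": 0.05,"z": 0,"yaw": 10.7},{"jaw": 0.0854,"x": 0.022,"y": 0.05,"z": 0,"yaw": 10.7},{"jaw": 0.0854,"x": 0.022,"y": 0.05,"z": 0,"yaw": 10.7},{"jaw": 0.0854,"x": 0.022,"y": 0.05,"z": 0,"yaw": 10.7},{"jaw": 0.0854,"x": 0.022,"y": 0.05,"z": 0,"yaw": 10.7},{"jaw": 0.0854,"x": 0.022,"y": 0.05,"z": 0,"yaw": 10.7}], "grip_force": 25}}

```text
time_s: 1.4
eef_pos: [0.3687, -0.1054, 0.2503]
tcp_rot: [0.801, 1.417, -0.801]
wrist_force: [1.2, -0.0, -0.8]
opening: 0.0855
```

Call:
{"api": "servo_tool", "payload": {"motion": [{"jaw": 0.0854,"x": 0.022,"y": 0.05,"z": 0,"yaw": 10.7},{"jaw": 0.0854,"x": 0.022,"y": 0.05,"z": 0,"yaw": 10.7},{"jaw": 0.0854,"x": 0.022,"y": 0.05,"z": 0,"yaw": 10.7},{"jaw": 0.0854,"x": 0.022,"y": 0.05,"z": 0,"yaw": 10.7},{"jaw": 0.0854,"x": 0.022,"y": 0.05,"z": 0,"yaw": 10.7},{"jaw": 0.0854,"x": 0.022,"y": 0.04,"z": 0,"yaw": 10.7},{"jaw": 0.0854,"x": 0,"y": 0,"z": 0,"yaw": 0},{"jaw": 0.0854,"x": 0,"y": 0,"z": 0,"yaw": 0}]}}

```text
time_s: 2.4
eef_pos: [0.4997, 0.1826, 0.2498]
tcp_rot: [-0.068, 1.571, 0.067]
wrist_force: [0.7, -0.4, 0.5]
opening: 0.0856
```

```bash
python3 - <<'E'
from h import *
s=manip.state();print(s['time_s'],s['eef_pos'],s['qpos'].round(2),cv2.Rodrigues(s['tcp_rot'])[0][:,1])
im,K,d,E=cam('wrist'); save('w2',im); np.savez('w2.npz',im=im,K=K,d=d,E=E)
print('cam',-E[:3,:3].T@E[:3,3],E[2,:3])
t=np.linspace(0,6.28,60); p=proj(np.c_[.51+.03*np.cos(t),.204+.03*np.sin(t),0*t+.1],K,d,E)
v=im.copy(); cv2.polylines(v,[p.astype(int).reshape(-1,1,2)],True,(0,255,0)); save('w2o',v)
E
```

```text
2.4 [0.49973245 0.18257646 0.24978786] [ 0.23  0.11 -0.23  1.23 -0.    0.14] [-8.53685123e-02  9.96349235e-01 -6.46620424e-04]
cam [0.4175856  0.17594439 0.37407556] [ 0.31881254  0.02587003 -0.94746467]
```

View pics/w2o.png

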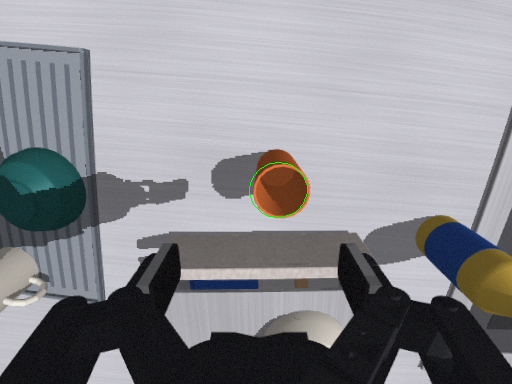

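The wrist view confirms the beaker: the projected rim ring sits on the rim at (279,190) to about 1 mm. Next I descend and grasp it.

Call:
{"api": "servo_tool", "payload": {"motion": [{"jaw": 0.0854,"x": 0.01,"y": 0.021,"z": -0.02,"yaw": 0},{"jaw": 0.0854,"x": 0,"y": 0,"z": -0.04,"yaw": 0},{"jaw": 0.0854,"x": 0,"y": 0,"z": -0.045,"yaw": 0},{"jaw": 0.0854,"x": 0,"y": 0,"z": -0.045,"yaw": 0},{"jaw": 0.0854,"x": 0,"y": 0,"z": -0.035,"yaw": 0},{"jaw": 0.03,"x": 0,"y": 0,"z": 0,"yaw": 0},{"jaw": 0.03,"x": 0,"y": 0,"z": 0,"yaw": 0},{"jaw": 0.03,"x": 0,"y": 0,"z": 0,"yaw": 0},{"jaw": 0.03,"x": 0,"y": 0,"z": 0,"yaw": 0},{"jaw": 0.03,"x": 0,"y": 0,"z": 0,"yaw": 0}], "grip_force": 25}}

```text
time_s: 3.7
eef_pos: [0.5109, 0.204, 0.0661]
tcp_rot: [-0.068, 1.568, 0.068]
wrist_force: [0.1, 0.2, -1.4]
opening: 0.0586
```

Call:
{"api": "servo_tool", "payload": {"motion": [{"jaw": 0.03,"x": 0,"y": 0,"z": 0.03,"yaw": 0},{"jaw": 0.03,"x": -0.016,"y": 0,"z": 0.04,"yaw": 0},{"jaw": 0.03,"x": -0.03,"y": -0.03,"z": 0,"yaw": 0},{"jaw": 0.03,"x": -0.02,"y": -0.05,"z": 0,"yaw": 0},{"jaw": 0.03,"x": -0.02,"y": -0.05,"z": 0,"yaw": 0},{"jaw": 0.03,"x": 0,"y": -0.05,"z": 0,"yaw": 0},{"jaw": 0.03,"x": 0,"y": -0.05,"z": 0,"yaw": 0},{"jaw": 0.03,"x": 0,"y": -0.05,"z": 0,"yaw": 0},{"jaw": 0.03,"x": 0,"y": -0.034,"z": 0,"yaw": 0},{"jaw": 0.03,"x": 0,"y": -0.01,"z": 0,"yaw": 0}]}}

```text
time_s: 4.95
eef_pos: [0.4247, -0.1218, 0.1357]
tcp_rot: [-0.066, 1.569, 0.065]
wrist_force: [-0.1, 0.8, -1.5]
opening: 0.0589
```

Call:
{"api": "servo_tool", "payload": {"motion": [{"jaw": 0.03,"x": 0,"y": 0,"z": -0.02,"yaw": 0},{"jaw": 0.03,"x": 0,"y": 0,"z": -0.02,"yaw": 0},{"jaw": 0.03,"x": 0,"y": 0,"z": -0.012,"yaw": 0},{"jaw": 0.03,"x": 0,"y": 0,"z": -0.006,"yaw": 0},{"jaw": 0.03,"x": 0,"y": 0,"z": -0.003,"yaw": 0},{"jaw": 0.03,"x": 0,"y": 0,"z": 0,"yaw": 0},{"jaw": 0.03,"x": 0,"y": 0,"z": 0,"yaw": 0}]}}

```text
time_s: 5.82
eef_pos: [0.4249, -0.1203, 0.0748]
tcp_rot: [-0.068, 1.569, 0.067]
wrist_force: [-0.7, 0.3, -1.1]
opening: 0.0586
```

Call:
{"api": "servo_tool", "payload": {"motion": [{"jaw": 0.03,"x": 0,"y": 0,"z": -0.001,"yaw": 0},{"jaw": 0.03,"x": 0,"y": 0,"z": 0,"yaw": 0},{"jaw": 0.0854,"x": 0,"y": 0,"z": 0,"yaw": 0},{"jaw": 0.0854,"x": 0,"y": 0,"z": 0,"yaw": 0},{"jaw": 0.0854,"x": 0,"y": 0,"z": 0,"yaw": 0},{"jaw": 0.0854,"x": 0,"y": 0,"z": 0,"yaw": 0},{"jaw": 0.0854,"x": 0,"y": 0,"z": 0.03,"yaw": 0},{"jaw": 0.0854,"x": 0,"y": 0,"z": 0.05,"yaw": 0},{"jaw": 0.0854,"x": 0,"y": 0,"z": 0.05,"yaw": 0},{"jaw": 0.0854,"x": 0,"y": 0,"z": 0,"yaw": 0}]}}

```text
time_s: 7.08
eef_pos: [0.4278, -0.1216, 0.2079]
tcp_rot: [-0.071, 1.561, 0.064]
wrist_force: [0.2, -1.0, -0.2]
opening: 0.0857
```

```bash
python3 - <<'E'
from h import *
s=manip.state();print(s['time_s'],s['eef_pos'],s['wrist_force'])
im,K,d,E=cam('wrist'); save('w3',im); np.savez('w3.npz',im=im,K=K,d=d,E=E)
im,K,d,E=cam('top'); np.savez('top1.npz',im=im,K=K,d=d,E=E)
c=np.zeros((600,800,3),np.uint8);c[:384,:512]=cv2.imread('pics/w3.png')[:,:,::-1]
b=im[120:300,90:380]; c[384:,:348]=cv2.resize(b,(348,216)); save('c3',c)
# white bowl: base ring by hough-ish brightness
z=np.load('w2.npz')
print('cab front edge by proj', proj([[.51,.204,.1]],z['K'],z['d'],z['E']))
E
```

```text
7.075 [ 0.42775917 -0.12157445  0.20785458] [ 0.23474792 -0.98985664 -0.19226354]
cab front edge by proj [[278.46585376 190.98456413]]
```

View pics/c3.png

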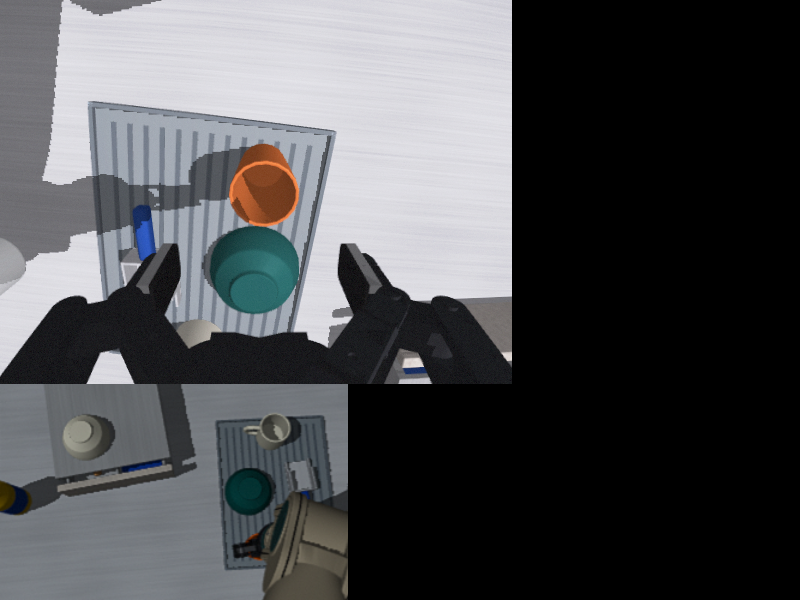

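The wrist picture shows the beaker upright on the tray (rim at (264,193)), with the teal bowl beside it untouched. Next is the drawer press, with the jaws closed.

Call:
{"api": "servo_tool", "payload": {"motion": [{"jaw": 0,"x": 0.0,"y": 0.055,"z": 0,"yaw": 0},{"jaw": 0,"x": 0.02,"y": 0.055,"z": 0,"yaw": 0},{"jaw": 0,"x": 0.02,"y": 0.055,"z": 0,"yaw": 0},{"jaw": 0,"x": 0.03,"y": 0.05,"z": 0,"yaw": 0},{"jaw": 0,"x": 0.03,"y": 0.045,"z": 0,"yaw": 0},{"jaw": 0,"x": 0.02,"y": 0.02,"z": -0.01,"yaw": 0},{"jaw": 0,"x": 0,"y": 0,"z": -0.03,"yaw": 0},{"jaw": 0,"x": 0,"y": 0,"z": -0.045,"yaw": 0},{"jaw": 0,"x": 0,"y": 0,"z": -0.04,"yaw": 0},{"jaw": 0,"x": 0.015,"y": 0,"z": 0,"yaw": 0}], "grip_force": 25}}

```text
time_s: 8.43
eef_pos: [0.5531, 0.1589, 0.0725]
tcp_rot: [-0.07, 1.584, 0.067]
wrist_force: [-1.2, -0.1, 0.1]
opening: -0.0003
```

Call:
{"api": "servo_tool", "payload": {"motion": [{"jaw": 0,"x": 0.01,"y": 0,"z": 0,"yaw": 0},{"jaw": 0,"x": 0.004,"y": 0,"z": 0,"yaw": 0},{"jaw": 0,"x": 0.003,"y": 0,"z": 0,"yaw": 0},{"jaw": 0,"x": 0.002,"y": 0,"z": 0,"yaw": 0},{"jaw": 0,"x": 0.002,"y": 0,"z": 0,"yaw": 0},{"jaw": 0,"x": 0,"y": 0,"z": 0,"yaw": 0}]}}

```text
time_s: 9.18
eef_pos: [0.5804, 0.1599, 0.0784]
tcp_rot: [-0.068, 1.57, 0.068]
wrist_force: [-0.1, -0.4, -0.0]
opening: 0.0002
```

Call:
{"api": "servo_tool", "payload": {"motion": [{"jaw": 0,"x": 0.004,"y": 0,"z": 0,"yaw": 0},{"jaw": 0,"x": 0.004,"y": 0,"z": 0,"yaw": 0},{"jaw": 0,"x": 0.003,"y": 0,"z": 0,"yaw": 0},{"jaw": 0,"x": 0.002,"y": 0,"z": 0,"yaw": 0},{"jaw": 0,"x": 0.002,"y": 0,"z": 0,"yaw": 0}]}}

```text
time_s: 9.8
eef_pos: [0.5955, 0.1599, 0.0782]
tcp_rot: [-0.068, 1.57, 0.068]
wrist_force: [-0.1, 0.3, -0.1]
opening: -0.0001
```

Call:
{"api": "servo_tool", "payload": {"motion": [{"jaw": 0,"x": 0.002,"y": 0,"z": 0,"yaw": 0},{"jaw": 0,"x": 0.002,"y": 0,"z": 0,"yaw": 0},{"jaw": 0,"x": 0.001,"y": 0,"z": 0,"yaw": 0}]}}

```text
time_s: 10.18
eef_pos: [0.599, 0.16, 0.0783]
tcp_rot: [-0.068, 1.573, 0.068]
wrist_force: [-5.7, -0.5, 4.2]
opening: -0.0001
```

Call:
{"api": "servo_tool", "payload": {"motion": [{"jaw": 0,"x": 0.002,"y": 0,"z": 0,"yaw": 0},{"jaw": 0,"x": 0.002,"y": 0,"z": 0,"yaw": 0},{"jaw": 0,"x": 0.001,"y": 0,"z": 0,"yaw": 0},{"jaw": 0,"x": 0.001,"y": 0,"z": 0,"yaw": 0}]}}

```text
time_s: 10.68
eef_pos: [0.6042, 0.1605, 0.0783]
tcp_rot: [-0.067, 1.574, 0.069]
wrist_force: [-7.0, 1.5, 6.4]
opening: -0.0
```

Call:
{"api": "servo_tool", "payload": {"motion": [{"jaw": 0,"x": 0.002,"y": 0,"z": 0,"yaw": 0},{"jaw": 0,"x": 0.001,"y": 0,"z": 0,"yaw": 0},{"jaw": 0,"x": 0,"y": 0,"z": 0,"yaw": 0}]}}

```text
time_s: 11.05
eef_pos: [0.6056, 0.1606, 0.0782]
tcp_rot: [-0.067, 1.577, 0.07]
wrist_force: [-10.1, 2.3, 7.8]
opening: 0.0001
```

Call:
{"api": "servo_tool", "payload": {"motion": [{"jaw": 0,"x": 0.002,"y": 0,"z": 0,"yaw": 0},{"jaw": 0,"x": 0,"y": 0,"z": 0,"yaw": 0},{"jaw": 0,"x": 0,"y": 0,"z": 0,"yaw": 0}]}}

```text
time_s: 11.42
eef_pos: [0.6057, 0.1606, 0.0783]
tcp_rot: [-0.068, 1.581, 0.07]
wrist_force: [-14.8, 1.7, 12.8]
opening: -0.0003
```

Call:
{"api": "servo_tool", "payload": {"motion": [{"jaw": 0,"x": -0.02,"y": 0,"z": 0,"yaw": 0},{"jaw": 0,"x": -0.03,"y": 0,"z": 0,"yaw": 0},{"jaw": 0,"x": -0.04,"y": 0,"z": 0,"yaw": 0},{"jaw": 0,"x": -0.02,"y": 0,"z": 0.03,"yaw": 0},{"jaw": 0,"x": 0,"y": 0,"z": 0.05,"yaw": 0},{"jaw": 0,"x": 0,"y": 0,"z": 0.05,"yaw": 0},{"jaw": 0,"x": 0,"y": 0,"z": 0.02,"yaw": 0},{"jaw": 0,"x": 0,"y": 0,"z": 0,"yaw": 0}]}}

```text
time_s: 12.42
eef_pos: [0.5036, 0.1602, 0.2306]
tcp_rot: [-0.067, 1.564, 0.068]
wrist_force: [-0.7, 0.7, -1.7]
opening: -0.0
```

```bash
python3 - <<'E'
from h import *
s=manip.state();print(s['time_s'],s['eef_pos'],s['wrist_force'])
im,K,d,E=cam('wrist'); np.savez('w4.npz',im=im,K=K,d=d,E=E)
im2,*_=cam('top')
c=np.zeros((384,800,3),np.uint8);c[:384,:512]=im; c[:200,512:]=cv2.resize(im2[150:275,110:290],(288,200)); save('c4',c)
E
```

```text
12.425 [0.50355638 0.16019257 0.23063407] [-0.68981838  0.68883168 -1.69168116]
```

View pics/c4.png

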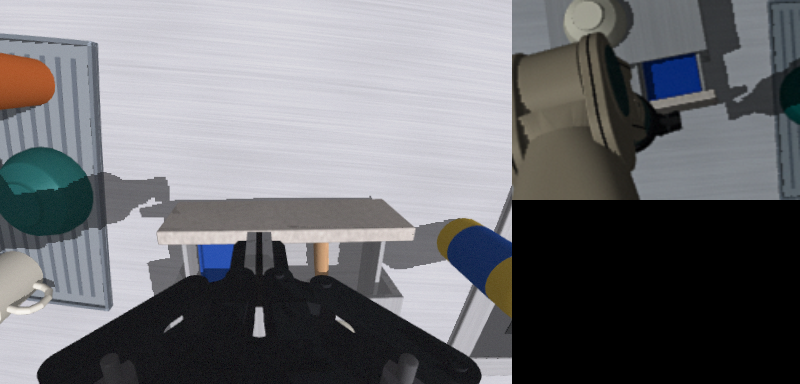

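The drawer has sprung ajar. Its panel's outer top edge runs from (157,236) to (414,231), with the blue tray visible in the right-hand bay and the brush in the other.

```bash
python3 - <<'E'
from h import *
z=np.load('w4.npz'); im,K,d,E=[z[k] for k in('im','K','d','E')]
p=pix2w([(157.5,234.5),(414,229),(160,243),(413,239.5)],[.098]*4,K,d,E);print(p.round(4), np.degrees(np.arctan2(-(p[1]-p[0])[0],(p[1]-p[0])[1])))
m=p[:2].mean(0); print('front mid',m)
# handle from w3
z=np.load('w3.npz'); im,K,d,E=[z[k] for k in('im','K','d','E')]
h=cv2.inRange(cv2.cvtColor(im,cv2.COLOR_RGB2HSV),(105,120,40),(130,255,255));h[:,180:]=0
c=max(cv2.findContours(h,0,2)[0],key=cv2.contourArea).reshape(-1,2);w=pix2w(c,np.full(len(c),.042),K,d,E)[:,:2].astype(np.float32);print(cv2.boundingRect(c),cv2.minAreaRect(w))
E
```

```text
[[0.5673 0.0604 0.098 ]
 [0.5389 0.3254 0.098 ]
 [0.5772 0.0627 0.098 ]
 [0.5511 0.3278 0.098 ]] 6.126427160442898
front mid [0.55307414 0.19290743 0.098     ]
(133, 205, 23, 56) ((0.5118159651756287, -0.25051426887512207), (0.07311087846755981, 0.021908249706029892), 3.8480584621429443)
```

Call:
{"api": "servo_tool", "payload": {"motion": [{"jaw": 0,"x": 0.05,"y": 0,"z": 0,"yaw": 0},{"jaw": 0,"x": 0.046,"y": 0,"z": 0,"yaw": 0},{"jaw": 0,"x": 0,"y": 0,"z": -0.03,"yaw": 0},{"jaw": 0,"x": 0,"y": 0,"z": -0.05,"yaw": 0},{"jaw": 0,"x": 0,"y": 0,"z": -0.04,"yaw": 0},{"jaw": 0,"x": 0,"y": 0,"z": -0.022,"yaw": 0},{"jaw": 0,"x": -0.006,"y": 0,"z": 0,"yaw": 0},{"jaw": 0,"x": -0.01,"y": -0.001,"z": 0,"yaw": 0},{"jaw": 0,"x": -0.01,"y": -0.001,"z": 0,"yaw": 0},{"jaw": 0,"x": -0.012,"y": -0.001,"z": 0,"yaw": 0}]}}

```text
time_s: 13.78
eef_pos: [0.5604, 0.1569, 0.0878]
tcp_rot: [-0.068, 1.566, 0.068]
wrist_force: [2.1, -0.5, 1.3]
opening: 0.0001
```

Call:
{"api": "servo_tool", "payload": {"motion": [{"jaw": 0,"x": -0.015,"y": -0.0015,"z": 0,"yaw": 0},{"jaw": 0,"x": -0.015,"y": -0.0015,"z": 0,"yaw": 0},{"jaw": 0,"x": -0.015,"y": -0.0015,"z": 0,"yaw": 0},{"jaw": 0,"x": -0.015,"y": -0.0015,"z": 0,"yaw": 0},{"jaw": 0,"x": -0.012,"y": -0.001,"z": 0,"yaw": 0},{"jaw": 0,"x": -0.01,"y": -0.001,"z": 0,"yaw": 0},{"jaw": 0,"x": -0.01,"y": -0.001,"z": 0,"yaw": 0}]}}

```text
time_s: 14.65
eef_pos: [0.4664, 0.1478, 0.0859]
tcp_rot: [-0.068, 1.571, 0.068]
wrist_force: [2.2, -0.5, 0.9]
opening: 0.0001
```

Call:
{"api": "servo_tool", "payload": {"motion": [{"jaw": 0,"x": -0.006,"y": -0.0005,"z": 0,"yaw": 0},{"jaw": 0,"x": -0.004,"y": -0.0005,"z": 0,"yaw": 0},{"jaw": 0,"x": 0,"y": 0,"z": 0,"yaw": 0}]}}

```text
time_s: 15.02
eef_pos: [0.4583, 0.1471, 0.0863]
tcp_rot: [-0.067, 1.568, 0.068]
wrist_force: [4.9, 0.5, -3.3]
opening: -0.0002
```

Call:
{"api": "servo_tool", "payload": {"motion": [{"jaw": 0,"x": -0.003,"y": 0,"z": 0,"yaw": 0},{"jaw": 0,"x": -0.001,"y": 0,"z": 0,"yaw": 0},{"jaw": 0,"x": 0,"y": 0,"z": 0,"yaw": 0}]}}

```text
time_s: 15.4
eef_pos: [0.4582, 0.1474, 0.0871]
tcp_rot: [-0.067, 1.561, 0.068]
wrist_force: [11.0, 0.8, -8.0]
opening: -0.0001
```

Call:
{"api": "servo_tool", "payload": {"motion": [{"jaw": 0,"x": 0.012,"y": 0,"z": 0,"yaw": 0},{"jaw": 0,"x": 0,"y": 0,"z": 0.04,"yaw": 0},{"jaw": 0,"x": 0,"y": 0,"z": 0.05,"yaw": 0},{"jaw": 0.05,"x": 0,"y": -0.02,"z": 0.03,"yaw": 0},{"jaw": 0.05,"x": 0.005,"y": -0.05,"z": 0,"yaw": 0},{"jaw": 0.05,"x": 0.005,"y": -0.05,"z": 0,"yaw": 0},{"jaw": 0.05,"x": 0.005,"y": -0.055,"z": 0,"yaw": 0},{"jaw": 0.05,"x": 0.005,"y": -0.055,"z": 0,"yaw": 0},{"jaw": 0.05,"x": 0.01,"y": -0.055,"z": 0,"yaw": 0},{"jaw": 0.05,"x": 0.01,"y": -0.055,"z": 0,"yaw": 0}]}}

```text
time_s: 16.65
eef_pos: [0.5044, -0.1943, 0.2057]
tcp_rot: [-0.066, 1.572, 0.069]
wrist_force: [0.5, -0.5, -0.5]
opening: 0.0502
```

Call:
{"api": "servo_tool", "payload": {"motion": [{"jaw": 0.05,"x": 0.01,"y": -0.04,"z": 0,"yaw": 0},{"jaw": 0.05,"x": 0.004,"y": -0.018,"z": 0,"yaw": 0},{"jaw": 0.05,"x": 0,"y": 0,"z": 0,"yaw": 0},{"jaw": 0.05,"x": 0,"y": 0,"z": 0,"yaw": 0}]}}

```text
time_s: 17.15
eef_pos: [0.5187, -0.2495, 0.2059]
tcp_rot: [-0.067, 1.571, 0.07]
wrist_force: [-0.1, 0.5, 0.3]
opening: 0.0501
```

```bash
python3 - <<'E'
from h import *
s=manip.state();R=cv2.Rodrigues(s['tcp_rot'])[0];print(s['time_s'],s['eef_pos'],s['opening'],np.degrees(np.arctan2(-R[0,1],R[1,1])))
im,K,d,E=cam('wrist'); np.savez('w5.npz',im=im,K=K,d=d,E=E)
t,Kt,dt,Et=cam('top'); np.savez('top5.npz',im=t,K=Kt,d=dt,E=Et)
h=cv2.inRange(cv2.cvtColor(im,cv2.COLOR_RGB2HSV),(105,120,40),(130,255,255))
c=max(cv2.findContours(h,0,2)[0],key=cv2.contourArea).reshape(-1,2)
w=pix2w(c,np.full(len(c),.042),K,d,E)[:,:2].astype(np.float32);r=cv2.minAreaRect(w);print(cv2.boundingRect(c),r)
c=np.zeros((600,800,3),np.uint8);c[:384,:512]=im; c[384:,:]=cv2.resize(t[120:228,100:500],(800,216)); save('c5',c)
E
```

```text
17.15 [ 0.51867064 -0.24945536  0.20586009] 0.05013982293810387 5.000350290614631
(246, 139, 18, 64) ((0.5141561627388, -0.2542194724082947), (0.06949768960475922, 0.017551016062498093), 4.006566047668457)
```

View pics/c5.png

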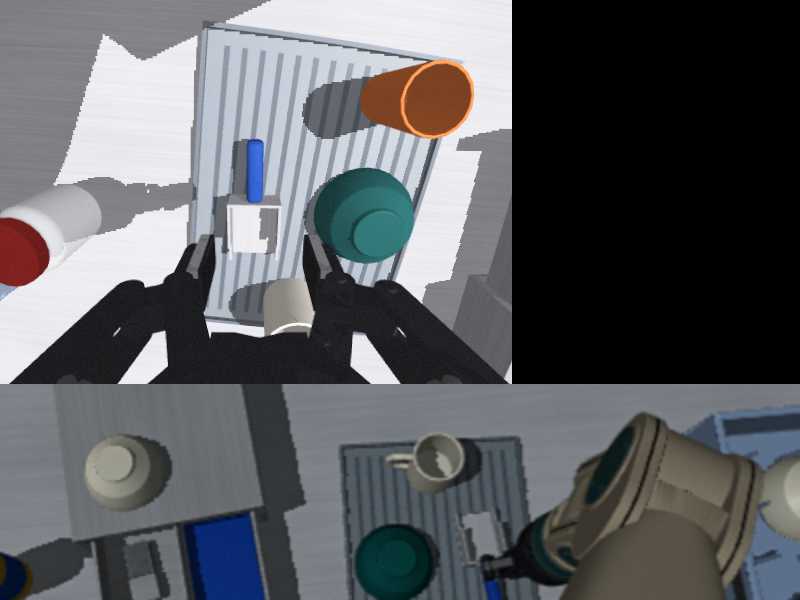

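The wrist view gives the handle at (255,171), measuring 69.5 x 17.6 mm as it should, and the drawer is open with the blue tray visible. I'll descend and grip.

Call:
{"api": "servo_tool", "payload": {"motion": [{"jaw": 0.05,"x": 0.007,"y": -0.004,"z": -0.02,"yaw": -1},{"jaw": 0.05,"x": 0,"y": 0,"z": -0.045,"yaw": 0},{"jaw": 0.05,"x": 0,"y": 0,"z": -0.045,"yaw": 0},{"jaw": 0.05,"x": 0,"y": 0,"z": -0.04,"yaw": 0},{"jaw": 0.05,"x": 0,"y": 0,"z": -0.021,"yaw": 0},{"jaw": 0.05,"x": 0,"y": 0,"z": 0,"yaw": 0},{"jaw": 0,"x": 0,"y": 0,"z": 0,"yaw": 0},{"jaw": 0,"x": 0,"y": 0,"z": 0,"yaw": 0},{"jaw": 0,"x": 0,"y": 0,"z": 0,"yaw": 0},{"jaw": 0,"x": 0,"y": 0,"z": 0,"yaw": 0}], "grip_force": 60}}

```text
time_s: 18.5
eef_pos: [0.5276, -0.2557, 0.0367]
tcp_rot: [-0.055, 1.568, 0.053]
wrist_force: [-0.4, 0.2, 4.3]
opening: 0.0167
```

```bash
python3 - <<'E'
from h import *
z=np.load('top5.npz'); im,K,d,E=[z[k] for k in('im','K','d','E')]
h=cv2.inRange(cv2.cvtColor(im,cv2.COLOR_RGB2HSV),(105,150,40),(130,255,255));h[:,:180]=0;h[:,260:]=0;h[:170]=0;h[270:]=0
c=max(cv2.findContours(h,0,2)[0],key=cv2.contourArea).reshape(-1,2)
for zz in(.021,.034):
  w=pix2w(c,np.full(len(c),zz),K,d,E)[:,:2].astype(np.float32);r=cv2.minAreaRect(w);print(cv2.boundingRect(c),r,cv2.boxPoints(r).round(4).tolist())
a=im[165:265,150:260]; save('c6',cv2.resize(a,None,fx=5,fy=5,interpolation=cv2.INTER_CUBIC))
E
```

```text
(192, 184, 44, 71) ((0.5566858053207397, 0.13263966143131256), (0.19713205099105835, 0.10097099840641022), 5.768113613128662) [[0.45350000262260437, 0.17299999296665192], [0.46369999647140503, 0.07249999791383743], [0.6597999930381775, 0.09229999780654907], [0.6496999859809875, 0.19280000030994415]]
(192, 184, 44, 71) ((0.5549474358558655, 0.13115836679935455), (0.1947176158428192, 0.09973431378602982), 5.768113613128662) [[0.4530999958515167, 0.17100000381469727], [0.46309998631477356, 0.07180000096559525], [0.6567999720573425, 0.09130000323057175], [0.6467999815940857, 0.19059999287128448]]
```

View pics/c6.png

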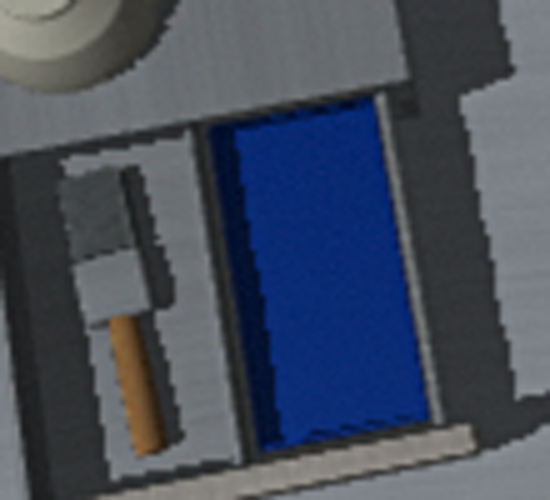

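The top crop shows the blue tray at 195 x 100 mm, centred at about (0.555, 0.132) with yaw 5.8°. That agrees with the cabinet geometry. The brush lies in the left bay. Now I'll lift and carry the scoop.

Call:
{"api": "servo_tool", "payload": {"motion": [{"jaw": 0,"x": 0,"y": 0,"z": 0.015,"yaw": 0},{"jaw": 0,"x": 0,"y": 0,"z": 0.03,"yaw": 0},{"jaw": 0,"x": 0,"y": 0,"z": 0.04,"yaw": 0},{"jaw": 0,"x": 0,"y": 0,"z": 0.045,"yaw": 0},{"jaw": 0,"x": 0,"y": 0.02,"z": 0.04,"yaw": 0.8},{"jaw": 0,"x": -0.002,"y": 0.04,"z": 0,"yaw": 1},{"jaw": 0,"x": -0.002,"y": 0.05,"z": 0,"yaw": 0},{"jaw": 0,"x": -0.004,"y": 0.05,"z": 0,"yaw": 0},{"jaw": 0,"x": -0.004,"y": 0.05,"z": 0,"yaw": 0},{"jaw": 0,"x": 0,"y": 0.05,"z": 0,"yaw": 0}]}}

```text
time_s: 19.75
eef_pos: [0.5133, 0.0063, 0.2057]
tcp_rot: [-0.079, 1.57, 0.078]
wrist_force: [0.8, -0.2, -0.9]
opening: 0.0169
```

Call:
{"api": "servo_tool", "payload": {"motion": [{"jaw": 0,"x": 0,"y": 0.05,"z": 0,"yaw": 0},{"jaw": 0,"x": 0,"y": 0.04,"z": 0,"yaw": 0},{"jaw": 0,"x": 0,"y": 0.02,"z": 0,"yaw": 0},{"jaw": 0,"x": 0,"y": 0.012,"z": 0,"yaw": 0},{"jaw": 0,"x": 0,"y": 0,"z": 0,"yaw": 0},{"jaw": 0,"x": 0,"y": 0,"z": 0,"yaw": 0}]}}

```text
time_s: 20.5
eef_pos: [0.5143, 0.1261, 0.2053]
tcp_rot: [-0.078, 1.57, 0.078]
wrist_force: [0.3, -0.3, -0.9]
opening: 0.0165
```

```bash
python3 - <<'E'
from h import *
s=manip.state();R=cv2.Rodrigues(s['tcp_rot'])[0];print(s['time_s'],s['eef_pos'],s['opening'],s['wrist_force'],s['torque'],np.degrees(np.arctan2(-R[0,1],R[1,1])))
im,K,d,E=cam('wrist'); np.savez('w7.npz',im=im,K=K,d=d,E=E)
t,Kt,dt,Et=cam('scene')
c=np.zeros((384,800,3),np.uint8);c[:384,:512]=im; c[:216,512:]=cv2.resize(t[130:310,200:440],(288,216)); save('c7',c)
E
```

```text
20.5 [0.51434115 0.12610159 0.20530444] 0.016493087574650348 [ 0.26649413 -0.27618214 -0.86785729] [0.0281418  0.07581627 0.00676693] 5.687174413917354
```

View pics/c7.png

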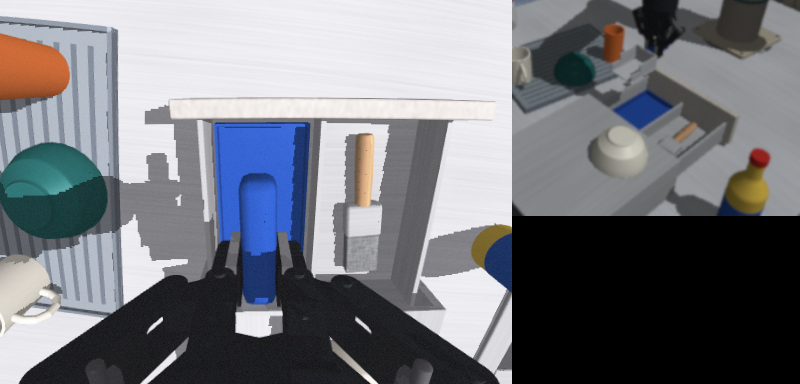

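```bash
python3 - <<'E'
from h import *
z=np.load('w7.npz'); K,d,E=[z[k] for k in('K','d','E')]
T=np.array([.5143,.1261,.2053]);a=np.radians(5.7);X=np.array([np.cos(a),np.sin(a),0])
for tilt in(0,5,10):
  t=np.radians(tilt)
  D=X*np.cos(t)-np.array([0,0,np.sin(t)]);N=X*np.sin(t)+np.array([0,0,np.cos(t)])
  print(tilt,proj([T+D*u+N*v for u,v in((-.0484,.0053),(.0216,.0053),(-.0484,-.0147))],K,d,E).round(0).tolist())
E
```

```text
0 [[258.0, 176.0], [258.0, 304.0], [258.0, 165.0]]
5 [[258.0, 180.0], [258.0, 302.0], [258.0, 165.0]]
10 [[258.0, 185.0], [258.0, 300.0], [258.0, 166.0]]
```

```bash
python3 - <<'E'
from h import *
z=np.load('w7.npz'); im=z['im']
for r in list(range(166,196,2))+list(range(292,316,2)): print(r,im[r,256:261].mean(0).round(),end=' ')
E
```

```text
166 [ 54. 100. 211.] 168 [ 53. 100. 211.] 170 [ 54.  99. 211.] 172 [ 50.  93. 198.] 174 [ 27.  52. 108.] 176 [ 32.  57. 116.] 178 [ 30.  57. 122.] 180 [ 35.  68. 141.] 182 [ 41.  77. 164.] 184 [ 48.  88. 187.] 186 [ 49.  91. 193.] 188 [ 49.  94. 198.] 190 [ 53.  98. 207.] 192 [ 53. 100. 212.] 194 [ 55. 102. 214.] 292 [ 29.  54. 109.] 294 [ 29.  54. 109.] 296 [ 29.  53. 108.] 298 [ 54.  99. 206.] 300 [ 50.  94. 202.] 302 [ 47.  88. 187.] 304 [ 91. 106. 151.] 306 [130. 130. 135.] 308 [127. 126. 131.] 310 [127. 124. 130.] 312 [233. 233. 238.] 314 [233. 232. 238.]
```

The handle ends project where they are seen, so the scoop hangs nearly level. Now lowering it into the tray.

Call:
{"api": "servo_tool", "payload": {"motion": [{"jaw": 0,"x": 0.008,"y": 0.003,"z": 0,"yaw": 0},{"jaw": 0,"x": 0,"y": 0,"z": -0.03,"yaw": 0},{"jaw": 0,"x": 0,"y": 0,"z": -0.04,"yaw": 0},{"jaw": 0,"x": 0,"y": 0,"z": -0.04,"yaw": 0},{"jaw": 0,"x": 0,"y": 0,"z": -0.02,"yaw": 0},{"jaw": 0,"x": 0,"y": 0,"z": -0.012,"yaw": 0},{"jaw": 0,"x": 0,"y": 0,"z": -0.006,"yaw": 0},{"jaw": 0,"x": 0,"y": 0,"z": 0,"yaw": 0}]}}

```text
time_s: 21.6
eef_pos: [0.523, 0.1299, 0.0576]
tcp_rot: [-0.079, 1.569, 0.079]
wrist_force: [0.2, -0.4, -0.9]
opening: 0.0168
```

Call:
{"api": "servo_tool", "payload": {"motion": [{"jaw": 0,"x": 0,"y": 0,"z": -0.003,"yaw": 0},{"jaw": 0,"x": 0,"y": 0,"z": -0.002,"yaw": 0},{"jaw": 0,"x": 0,"y": 0,"z": -0.002,"yaw": 0},{"jaw": 0,"x": 0,"y": 0,"z": 0,"yaw": 0}]}}

```text
time_s: 22.1
eef_pos: [0.5223, 0.1299, 0.0502]
tcp_rot: [-0.079, 1.57, 0.079]
wrist_force: [0.1, 0.0, -1.3]
opening: 0.0169
```

Call:
{"api": "servo_tool", "payload": {"motion": [{"jaw": 0,"x": 0,"y": 0,"z": -0.002,"yaw": 0},{"jaw": 0,"x": 0,"y": 0,"z": -0.001,"yaw": 0},{"jaw": 0,"x": 0,"y": 0,"z": 0,"yaw": 0}]}}

```text
time_s: 22.48
eef_pos: [0.5252, 0.1302, 0.0495]
tcp_rot: [-0.078, 1.564, 0.079]
wrist_force: [0.2, -0.4, 7.7]
opening: 0.0165
```

Contact. I'll release, rise and check.

Call:
{"api": "servo_tool", "payload": {"motion": [{"jaw": 0.04,"x": 0,"y": 0,"z": 0,"yaw": 0},{"jaw": 0.04,"x": 0,"y": 0,"z": 0,"yaw": 0},{"jaw": 0.04,"x": 0,"y": 0,"z": 0.002,"yaw": 0},{"jaw": 0.04,"x": 0,"y": 0,"z": 0.01,"yaw": 0},{"jaw": 0.04,"x": 0,"y": 0,"z": 0.03,"yaw": 0},{"jaw": 0.04,"x": 0,"y": 0,"z": 0.045,"yaw": 0},{"jaw": 0.04,"x": -0.02,"y": 0,"z": 0.045,"yaw": 0},{"jaw": 0.04,"x": -0.04,"y": 0,"z": 0.03,"yaw": 0},{"jaw": 0.04,"x": 0,"y": 0,"z": 0,"yaw": 0},{"jaw": 0.04,"x": 0,"y": 0,"z": 0,"yaw": 0}]}}

```text
time_s: 23.72
eef_pos: [0.4627, 0.1299, 0.2096]
tcp_rot: [-0.079, 1.568, 0.079]
wrist_force: [0.1, 0.0, -0.5]
opening: 0.0398
```

```bash
python3 - <<'E'
from h import *
s=manip.state();print(s['time_s'],s['eef_pos'],s['opening'],s['wrist_force'])
im,K,d,E=cam('wrist'); np.savez('w8.npz',im=im,K=K,d=d,E=E)
t,Kt,dt,Et=cam('scene')
a=np.radians(5.8);R=np.array([[np.cos(a),-np.sin(a)],[np.sin(a),np.cos(a)]])
c=np.array([.5545,.132]); q=[(-.0975,-.05),(.0975,-.05),(.0975,.05),(-.0975,.05)]
v=im.copy(); p=proj([[*(c+R@u),.034] for u in q],K,d,E); cv2.polylines(v,[p.astype(int).reshape(-1,1,2)],True,(0,255,0))
c=np.zeros((384,800,3),np.uint8);c[:384,:512]=v; c[:216,512:]=cv2.resize(t[130:310,200:440],(288,216)); save('c8',c)
E
```

```text
23.725 [0.46273901 0.12991059 0.20956542] 0.039824918042566486 [ 0.13134105  0.03347155 -0.47068324]
```

View pics/c8.png

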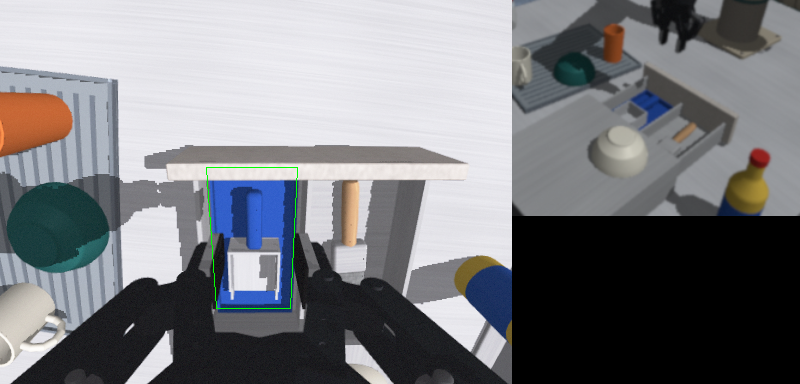

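Picture: the scoop lies flat inside the outlined blue tray with its handle from (255,190) to (255,247) and its trough centred at about (255,270). The brush is untouched. Now I push the drawer shut, pressing on the front with closed jaws.

Call:
{"api": "servo_tool", "payload": {"motion": [{"jaw": 0,"x": -0.04,"y": 0.006,"z": 0,"yaw": 0},{"jaw": 0,"x": -0.039,"y": 0.008,"z": 0,"yaw": 0},{"jaw": 0,"x": 0,"y": 0,"z": 0,"yaw": 0},{"jaw": 0,"x": 0,"y": 0,"z": -0.04,"yaw": 0},{"jaw": 0,"x": 0,"y": 0,"z": -0.045,"yaw": 0},{"jaw": 0,"x": 0,"y": 0,"z": -0.045,"yaw": 0},{"jaw": 0,"x": 0,"y": 0,"z": 0,"yaw": 0},{"jaw": 0,"x": 0.012,"y": 0,"z": 0,"yaw": 0},{"jaw": 0,"x": 0.01,"y": 0,"z": 0,"yaw": 0},{"jaw": 0,"x": 0.008,"y": 0.001,"z": 0,"yaw": 0}], "grip_force": 25}}

```text
time_s: 25.08
eef_pos: [0.4164, 0.1452, 0.081]
tcp_rot: [-0.078, 1.565, 0.079]
wrist_force: [1.1, 0.1, -0.7]
opening: -0.0
```

Call:
{"api": "servo_tool", "payload": {"motion": [{"jaw": 0,"x": 0.006,"y": 0.001,"z": 0,"yaw": 0},{"jaw": 0,"x": 0.008,"y": 0.001,"z": 0,"yaw": 0},{"jaw": 0,"x": 0.012,"y": 0.001,"z": 0,"yaw": 0},{"jaw": 0,"x": 0.014,"y": 0.001,"z": 0,"yaw": 0},{"jaw": 0,"x": 0.014,"y": 0.001,"z": 0,"yaw": 0},{"jaw": 0,"x": 0.014,"y": 0.001,"z": 0,"yaw": 0},{"jaw": 0,"x": 0.014,"y": 0.001,"z": 0,"yaw": 0},{"jaw": 0,"x": 0.012,"y": 0.001,"z": 0,"yaw": 0},{"jaw": 0,"x": 0.01,"y": 0.001,"z": 0,"yaw": 0},{"jaw": 0,"x": 0.01,"y": 0.001,"z": 0,"yaw": 0}]}}

```text
time_s: 26.32
eef_pos: [0.5281, 0.1548, 0.0793]
tcp_rot: [-0.079, 1.569, 0.078]
wrist_force: [-2.4, 0.7, -1.0]
opening: 0.0001
```

Call:
{"api": "servo_tool", "payload": {"motion": [{"jaw": 0,"x": 0.008,"y": 0.001,"z": 0,"yaw": 0},{"jaw": 0,"x": 0.008,"y": 0.001,"z": 0,"yaw": 0},{"jaw": 0,"x": 0.008,"y": 0.001,"z": 0,"yaw": 0},{"jaw": 0,"x": 0.008,"y": 0.001,"z": 0,"yaw": 0},{"jaw": 0,"x": 0.008,"y": 0.001,"z": 0,"yaw": 0},{"jaw": 0,"x": 0.007,"y": 0.001,"z": 0,"yaw": 0},{"jaw": 0,"x": 0.006,"y": 0,"z": 0,"yaw": 0},{"jaw": 0,"x": 0.006,"y": 0,"z": 0,"yaw": 0},{"jaw": 0,"x": 0.005,"y": 0,"z": 0,"yaw": 0},{"jaw": 0,"x": 0.004,"y": 0,"z": 0,"yaw": 0}]}}

```text
time_s: 27.58
eef_pos: [0.5939, 0.1618, 0.0791]
tcp_rot: [-0.077, 1.573, 0.081]
wrist_force: [-7.1, 2.2, 3.8]
opening: 0.0001
```

Call:
{"api": "servo_tool", "payload": {"motion": [{"jaw": 0,"x": 0.004,"y": 0,"z": 0,"yaw": 0},{"jaw": 0,"x": 0.003,"y": 0,"z": 0,"yaw": 0},{"jaw": 0,"x": 0.003,"y": 0,"z": 0,"yaw": 0},{"jaw": 0,"x": 0.002,"y": 0,"z": 0,"yaw": 0},{"jaw": 0,"x": 0.001,"y": 0,"z": 0,"yaw": 0}]}}

```text
time_s: 28.2
eef_pos: [0.6055, 0.1624, 0.0788]
tcp_rot: [-0.077, 1.576, 0.083]
wrist_force: [-9.8, 3.9, 5.5]
opening: 0.0001
```

Call:
{"api": "servo_tool", "payload": {"motion": [{"jaw": 0,"x": 0.002,"y": 0,"z": 0,"yaw": 0},{"jaw": 0,"x": 0.001,"y": 0,"z": 0,"yaw": 0},{"jaw": 0,"x": 0,"y": 0,"z": 0,"yaw": 0},{"jaw": 0,"x": 0,"y": 0,"z": 0,"yaw": 0}]}}

```text
time_s: 28.7
eef_pos: [0.6055, 0.1624, 0.0788]
tcp_rot: [-0.077, 1.581, 0.083]
wrist_force: [-15.3, 2.8, 9.2]
opening: 0.0002
```

Against the hard stop (position unchanged, force up). I'll let go and retreat.

Call:
{"api": "servo_tool", "payload": {"motion": [{"jaw": 0,"x": -0.008,"y": 0,"z": 0,"yaw": 0},{"jaw": 0,"x": -0.015,"y": 0,"z": 0,"yaw": 0},{"jaw": 0,"x": -0.04,"y": 0,"z": 0,"yaw": 0},{"jaw": 0,"x": -0.04,"y": 0,"z": 0,"yaw": 0},{"jaw": 0,"x": -0.02,"y": 0,"z": 0.03,"yaw": 0},{"jaw": 0,"x": 0,"y": -0.03,"z": 0.05,"yaw": 0},{"jaw": 0,"x": 0,"y": -0.05,"z": 0.05,"yaw": 0},{"jaw": 0,"x": 0,"y": -0.05,"z": 0.02,"yaw": 0},{"jaw": 0,"x": 0,"y": 0,"z": 0,"yaw": 0},{"jaw": 0,"x": 0,"y": 0,"z": 0,"yaw": 0}]}}

```text
time_s: 29.95
eef_pos: [0.4885, 0.0367, 0.2235]
tcp_rot: [-0.078, 1.568, 0.078]
wrist_force: [-0.4, -0.1, -0.5]
opening: 0.0004
```

```bash
python3 - <<'E'
from h import *
s=manip.state();print(s['time_s'],s['eef_pos'],s['wrist_force'])
im,K,d,E=cam('wrist'); t,*_=cam('scene'); p,*_=cam('top')
c=np.zeros((384,800,3),np.uint8);c[:,:512]=im;c[:216,512:]=cv2.resize(t[130:310,150:390],(288,216));c[216:,512:]=cv2.resize(p[75:285,100:460],(288,168)); save('c9',c)
E
```

```text
29.95 [0.48850151 0.03668368 0.22351287] [-0.42213406 -0.10046    -0.54727203]
```

View pics/c9.png

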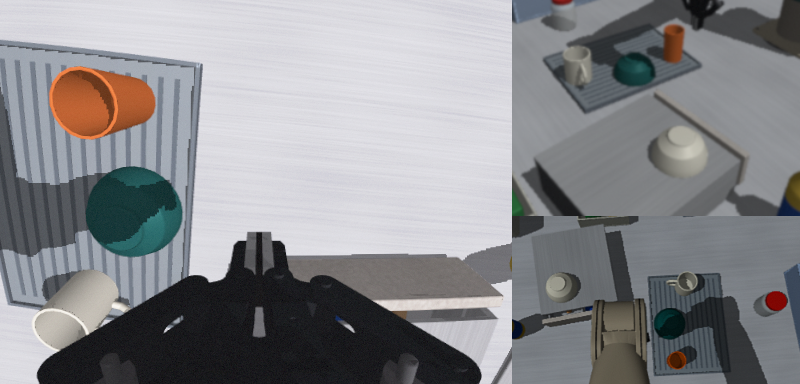

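```bash
python3 - <<'E'
from h import *
a=np.load('scene.npz')['im']; b=manip.camera('scene')
D=cv2.absdiff(a,b).max(2); print('panel/cabinet diff px', [(int((D[y0:y1,x0:x1]>25).sum())) for x0,y0,x1,y1 in((265,205,350,290),(170,210,350,380))])
im,K,d,E=cam('wrist');print(proj([[.5907,.3304,.098],[.5907-.057,.3247,.098]],K,d,E).round())
E
```

```text
panel/cabinet diff px [876, 867]
[[503. 297.]
 [519. 253.]]
```

The panel's corner at (502,295) matches the shut projection (503,297) rather than the ajar one (519,253). The beaker is upright and the arm is clear, so I'm handing in.

```bash
python3 -c "
from cell import manip
print(manip.sign_off(), manip.state()['time_s'])"
```

```text
the job is handed in; nothing more can be done
the job is handed in; nothing more can be done
```

The job is done and handed in at about 30 s of the 72 s allowed; no verdict was reported. The arm stood the beaker on the clear near end of the draining tray and pressed the drawer so it sprang ajar. It then hooked the drawer fully open, laid the scoop in the blue tray, and pushed the drawer to its hard stop before letting go.

**Last checks:**
- **Drawer:** the front's corner appeared at pixel (502,295). The projection for shut is (503,297), and for ajar (519,253). This check is good to a few millimetres, so I can't confirm the 4 mm limit exactly.
- **Scoop:** before closing, it lay flat in the tray. I estimate its origin is within about 3 mm of the tray's middle; that comes from where the gripper let go, not from a direct measurement. I could not see it after the drawer closed.
- **Other things:** the beaker is upright, the bowls, mug, jar and bottle look unmoved, and nothing touches the gripper. The brush was in its bay before the drawer closed.
- **Inconclusive:** comparing the scene picture with the first one showed 876 changed pixels around the panel. I put that down to the moved beaker and the changed arm shadow, and did not separate it further.

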